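Lock the medicines away

TASK

Swing the magnifier lamp aside and park its lens over the round cork pad, then turn the key clockwise as far as it goes to unlock the medicine drawer, pull the drawer open and put every medicine lying out on the counter (blue pill organiser, green-banded carton, orange-ended ointment carton, metal first-aid tin: two or three of them are there) inside. Push the drawer fully shut, turn the key all the way back to locked, draw it out and leave it lying in the white key tray. Leave the toiletries where they are.

Things in the scene. Friction and masses are not known exactly. Their poses are not given: they have to be found in the camera images.
- magnifier (a joint): swing of the magnifier lamp's arm about its upright post, rad, anticlockwise from above; 0 when the arm points to world -x from the post; range -0.8 to 1.4, starts at 0.7 to 1.0. The joint is stiff (about 1.5 N at the knob, 250 mm from the post axis) and stays where it is left.
- mag_knob (a point): middle of the black upright grip knob (22 mm diameter, 42 mm tall) in the centre of the magnifier's round white lens ring (110 mm diameter, 16 mm thick, upper face 173 mm above the counter, 21 mm under this point). Pinch it from above and lead it along its arc; the round knob turns freely between the fingers. The lens starts near the drawer's front.
- mag_post: white foot (90 mm diameter) and steel post of the magnifier lamp, fixed; origin on the post's axis at counter height. The arm and lens ring are between 157 and 180 mm above the counter.
- pad_center (a point): centre of the top of the round cork pad (100 mm diameter, 3 mm thick, fixed on the counter): the lens is to be parked above it. It lies 230 to 260 mm from the post axis, on the arc of the knob.
- cabinet: the medicine drawer unit, a fixed wooden box 200 mm (x, deep) by 290 mm (y, wide) by 90 mm high; origin at the centre of its underside, its -x axis points out of its drawer front, to the robot.
- lock_axis (a point): on the vertical axis of the brass cam lock, at the upper face (112 mm above the counter) of its square brass cover, 60 x 60 mm, on the drawer unit's top towards its right front corner; its axes are the cabinet's. Slot 32 x 12 mm along the cabinet's x (red dot at its front end): the key's bit passes it only in the locked position, within about 0.1 rad.
- lock (a joint): angle of the lock cylinder, rad: 0 = locked and the only position where the key comes out; grows clockwise seen from above to 1.4 = unlocked (stops at both ends). Friction 0.05 N m, stays where left. The cam frees the drawer beyond about 1.1; locked, it holds it shut. The key has 0.06 rad of play in the cylinder either way.
- key_center (a point): centre of the brass key (75 mm long, 60 g); z points from foot to head. Head: flat plate 40 (x) by 10 (y, grip it across this) by 45 mm (z), from 7 mm below this point to 37.5 above. Then a 10 mm round shank; at the foot a bit 28 (x) by 8 (y) by 8 mm. Starts upright in the lock, x along the cabinet's x, this point 17.5 mm above the lock cover; raise it over 25 mm to come free.
- drawer (a joint): how far the drawer is pulled out, m: 0 shut, 0.15 fully open; slides along the cabinet's -x with about 1.5 N of friction and stays where it is left.
- drawer_handle (a point): middle of the drawer's horizontal steel bar handle: bar 110 mm long (along the cabinet's y), 10 mm thick (x), 14 mm high, 68 mm above the counter, with 37 mm free between bar and drawer front; pinch it from above.
- drawer_in (a point): centre of the drawer's inner floor (14 mm above the counter), moves with the drawer; the point's axes are the cabinet's. Inside 151 mm (x) by 268 mm (y), side walls 46 mm above the floor; contents must stay lower than 65 mm above the floor to go under the top.
- key_tray_in (a point): centre of the inner floor (5 mm above the counter) of the white ceramic key tray, fixed, outside 110 mm (x) by 160 mm (y) by 22 mm high, walls 5 mm. Set down upright, the key may stay standing on its bit; it is to lie down.
- organiser_c (a point): centre of the blue plastic weekly pill organiser with seven lighter lids, a rigid closed box 110 mm (x) by 34 mm (y) by 24 mm (z) lying on the counter, 70 to 130 g; one of the four medicines, None when it is not there.
- carton_c (a point): centre of the white medicine carton with a green band and a green square on top, a rigid closed box 96 mm (x) by 44 mm (y) by 36 mm (z) lying on the counter, 50 to 100 g; one of the four medicines, None when it is not there.
- ointment_c (a point): centre of the white ointment carton with one orange end, a rigid closed box 108 mm (x) by 36 mm (y) by 30 mm (z) lying on the counter, 55 to 115 g; one of the four medicines, None when it is not there.
- tin_c (a point): centre of the bright metal first-aid tin with a red cross on the lid, a rigid closed box 90 mm (x) by 46 mm (y) by 24 mm (z) lying on the counter, 85 to 170 g; one of the four medicines, None when it is not there.
- brush_cup: white ceramic toothbrush cup, 72 mm diameter, 100 mm high with brushes to 190 mm; origin at the centre of its underside. A bystander, to be left alone.
- tweezer_case: flat steel tweezer case, 110 x 30 x 16 mm; origin at the centre of its underside. A bystander, to be left alone.
- soap_bottle: white soap bottle, 68 mm diameter, 150 mm high; origin at the centre of its underside. A bystander, to be left alone.
- roll_on: green glass roll-on bottle with black cap, 36 mm diameter, 90 mm high; origin at the centre of its underside. A bystander, to be left alone.
- face_roller: green jade face roller lying down, about 140 mm long, 46 mm wide, 24 mm high; origin at the centre of its underside. A bystander, to be left alone.
- cotton_jar: clear jar with brass lid, 72 mm diameter, 85 mm high; origin at the centre of its underside. A bystander, to be left alone.
Mind the look-alikes: they are no part of the job. What is shaped like the part that bears ointment_c but purple is not meant.

How it is judged:
On the way, in this order (a step that is already met when the one before it is completed fails the run):
1. the magnifier's lens stands over the cork pad (horizontal distance between mag_knob and pad_center below 0.03 m), for 0.2 s.
2. the key is turned clockwise and the lock is open (value of joint lock above 1.2 rad), for 0.1 s.
3. the drawer is pulled open (value of joint drawer above 0.11 m), for 0.1 s.
4. every medicine that is there lies in the open drawer (x of organiser_c in the frame of drawer_in between -0.075 and 0.075 m and y of organiser_c in the frame of drawer_in between -0.135 and 0.135 m and z of organiser_c in the frame of drawer_in between 0 and 0.045 m and x of carton_c in the frame of drawer_in between -0.075 and 0.075 m and y of carton_c in the frame of drawer_in between -0.135 and 0.135 m and z of carton_c in the frame of drawer_in between 0 and 0.045 m and x of ointment_c in the frame of drawer_in between -0.075 and 0.075 m and y of ointment_c in the frame of drawer_in between -0.135 and 0.135 m and z of ointment_c in the frame of drawer_in between 0 and 0.045 m and x of tin_c in the frame of drawer_in between -0.075 and 0.075 m and y of tin_c in the frame of drawer_in between -0.135 and 0.135 m and z of tin_c in the frame of drawer_in between 0 and 0.045 m and value of joint drawer above 0.06 m), for 0.2 s.
5. the drawer is shut with the medicines in it (x of organiser_c in the frame of drawer_in between -0.075 and 0.075 m and y of organiser_c in the frame of drawer_in between -0.135 and 0.135 m and z of organiser_c in the frame of drawer_in between 0 and 0.045 m and x of carton_c in the frame of drawer_in between -0.075 and 0.075 m and y of carton_c in the frame of drawer_in between -0.135 and 0.135 m and z of carton_c in the frame of drawer_in between 0 and 0.045 m and x of ointment_c in the frame of drawer_in between -0.075 and 0.075 m and y of ointment_c in the frame of drawer_in between -0.135 and 0.135 m and z of ointment_c in the frame of drawer_in between 0 and 0.045 m and x of tin_c in the frame of drawer_in between -0.075 and 0.075 m and y of tin_c in the frame of drawer_in between -0.135 and 0.135 m and z of tin_c in the frame of drawer_in between 0 and 0.045 m and value of joint drawer below 0.008 m), for 0.2 s.
6. the key, still in the lock, is turned back to locked with the drawer shut (value of joint lock below 0.12 rad and value of joint drawer below 0.008 m and horizontal distance between key_center and lock_axis below 0.02 m), for 0.1 s.
At the end, for the whole second after the job is handed in: Lens centre within 30 mm of the pad's centre seen from above; all present medicines in the drawer; drawer shut to within 8 mm; lock within 0.12 rad of locked; key at rest in the tray, its centre between the walls and under 35 mm above the tray's floor (all of step 5 and horizontal distance between mag_knob and pad_center below 0.03 m and value of joint lock below 0.12 rad and x of key_center in the frame of key_tray_in between -0.052 and 0.052 m and y of key_center in the frame of key_tray_in between -0.078 and 0.078 m and z of key_center in the frame of key_tray_in below 0.035 m and linear speed of key below 0.03 m/s and velocity of joint drawer below 0.02 m/s); the robot touches nothing.
It fails at once if a toiletry is shoved more than 4 cm from its place (distance of any of brush_cup, tweezer_case, soap_bottle, roll_on, face_roller, cotton_jar from where it was at the start of the episode above 0.04 m).
It fails at once if a toiletry is knocked over (angle between any of brush_cup, tweezer_case, soap_bottle, roll_on, face_roller, cotton_jar's own z axis and vertical above 0.6 rad).
Of organiser, carton, ointment, tin only 2 to 3 are there at a start; the rules pass over those that are not, and their reading is None.
At some moment in a run one of organiser, carton, ointment, tin may be knocked a few centimetres aside while the robot is not near it.
Once in a run the grip may slacken for a moment while it holds something.
It also fails if it takes over 210 s, if anything falls off the work surface, if the arm or the gripper's body presses on something with over 40 N, if the wrist force passes 120 N, or if a joint passes its speed limit or range.

ROBOT

A 6-joint arm with a two-finger parallel gripper is mounted at the origin on the work surface. World frame = base frame: x ahead of the robot, y to its left, z up, the work surface at z = 0. Lengths are in m, angles in rad, forces in N, time in s.
With the tool pointing down it reaches from about 0.35 to 0.875 m from the base axis. Payload 4.2 kg.
Tool frame: the origin (TCP) lies on the mounting face of the last link; the fingertips stand ahead of it and the grasp point (between the pads) lies 155 mm ahead of it (env.tip_extent is the x of the fingertips in the tool frame, in m); x points along the fingers, z is the direction in which the jaws open and shut, and the axes are right-handed (so a half turn about x gives the same grasp; the last joint's range is limited). The gripper opens to 85 mm and grips with 20 to 120 N. Pads are 22 mm wide; open, the fingers measure 114 mm over their backs; the gripper's body (76 mm by 85 mm) begins 54 mm behind the grasp point. The pads swing forward as they close: fully open they stand 13 mm farther back than shut.
Start: joints at [1.398, 0.385, 0.008, 0, -1.194, -0.259], TCP at [0.262, 0.568, 0.405] pointing down, gripper open.
Joint ranges: [-3.14, 3.14], [-1.21, 2.06], [-1.07, 1.41], [-3.16, 2.05], [-2.99, -0.16], [-3.1, 3.1]. Speed limits (rad/s): [2.79, 2.79, 3.14, 3.14, 3.14, 3.14].

INTERFACE

Orientations are given as [roll, pitch, yaw] about the fixed x, y, z axes, in that order (R = Rz(yaw) Ry(pitch) Rx(roll)).
In Python, from plant import env gives the robot as it stands.
- The arm moves only by the shell command python3 -m crank 'ROWS' [FORCE]. ROWS is JSON, a list of rows, each a list of 5 numbers: the shift along the tool's x, y, z in cm, then the turn about the tool's x in rad, then the closure, from 0 (fully open) to 1 (shut). A call has 1 to 12 rows; each row shifts and turns the commanded pose from where the row before left it, along the tool's axes as they then stand; what a row does not reach is not made up. A row lasts 1/10 s, in which the tool goes at most 50 mm and 8.59 degrees, less where a joint would pass 70% of its speed; a pose out of reach is approached as far as the arm can. A call is refused whole if a number of a shift passes 5 or a number of a turn 0.15, either way. A call with a gripper value outside its range is refused whole. The fingers move at their own pace and stop on an object; FORCE is the grip in N (left out, the last holds). Time passes only in rows, so rows that do not move let the fingers close. It gives the time, the measured TCP pose, the force and the opening at its end, in the units of the state.
- env.observe(): the state, without advancing time (a new reading comes with each control period).
- env.read_camera(name): name is "scene" or "top" or "wrist"; returns a dict with "image" (384x512x3 uint8, red, green, blue), "z_map" (384x512 float32, m along the optical axis (not along the pixel's ray), 0 where there is no reading), "K" (3x3 intrinsics, pixels), "T" (4x4, takes a point from camera to world coordinates); the wrist camera has in their place "hand_eye" (4x4, takes a point from camera to tool coordinates, whose origin is the TCP and whose axes are the tool frame's). Camera axes: x right, y down, z forward; pixel columns grow to the right and rows downward; lengths in m; the calibration is good to about 2 mm. A picture is of the moment at which its call begins: read the wrist's pose just before it.
- env.close_job(): hands the job in, once; it reports no verdict.
The state is a dict: "time_s": time; "q": joint angles; "qvel": joint speeds; "joint_torque": joint torques, N m; "tool_pos": TCP position; "orientation": TCP orientation; "force": force on the tool from outside, world axes, zero at the start; "wrist_torque": the same for the moment, N m; "finger_gap": finger opening in m.
Only numpy, scipy, OpenCV 4.12 (cv2) and the standard library are available. Lean on these libraries where they do the work, as an engineer would, in place of code of your own. Each camera call takes 0.05 s, during which the arm holds its last target. There are 200 camera calls.

## Working session

There is one attempt and no reset: what is moved stays moved. The work goes in short steps, Python scripts to look and compute and a shell command to move; the robot and the scene stay as the last step left them, time stands still between calls to the robot, and variables do not carry over. Pictures are saved under pics/ and viewed, about 12 in all and at most 16, crops included, and the job is handed in when it is done.

```bash
ls; mkdir -p pics; python3 - <<'E'
from plant import env
import cv2,numpy as np
print(env.observe(), env.tip_extent)
for n in("top","scene"):
    c=env.read_camera(n); cv2.imwrite(f"pics/{n}0.png",cv2.resize(c["image"][:,:,::-1],(800,600),interpolation=cv2.INTER_CUBIC)); np.savez(f"{n}0.npz",**c); print(n,c["K"].tolist(),c["T"].round(3).tolist())
E
```

```text
pics
{'time_s': 0.0, 'q': array([ 1.39757531e+00,  3.85578899e-01,  6.60024316e-03, -5.10909249e-04,
       -1.19398386e+00, -2.58631227e-01]), 'qvel': array([-0.0004908 , -0.00027454,  0.00060039,  0.00154544, -0.00011156,
        0.00123256]), 'joint_torque': array([ 4.20751621e-05, -3.92288160e+01,  1.88397771e+01,  4.18619111e+00,
       -4.60400741e-03, -8.42359015e-06]), 'tool_pos': array([0.26145812, 0.56745552, 0.40359589]), 'orientation': array([ 0.04292399,  1.5685787 , -1.95991309]), 'force': array([-0.80865348, -0.22190016, -1.15193992]), 'wrist_torque': array([ 0.03220514, -0.01117833, -0.02858153]), 'finger_gap': 0.08528412978106586} 0.1734
top [[380.64646733502883, 0.0, 250.32181012367045], [0.0, 380.64646733502883, 189.97607055750677], [0.0, 0.0, 1.0]] [[-0.0, -0.995, 0.1, 0.366], [-1.0, 0.002, 0.013, -0.032], [-0.013, -0.1, -0.995, 1.309], [0.0, 0.0, 0.0, 1.0]]
scene [[392.23576970175975, 0.0, 257.66464922631775], [0.0, 392.23576970175975, 198.08799015554916], [0.0, 0.0, 1.0]] [[0.622, 0.443, -0.645, 1.302], [0.783, -0.373, 0.498, -0.649], [-0.02, -0.815, -0.579, 0.872], [0.0, 0.0, 0.0, 1.0]]
```

View pics/top0.png

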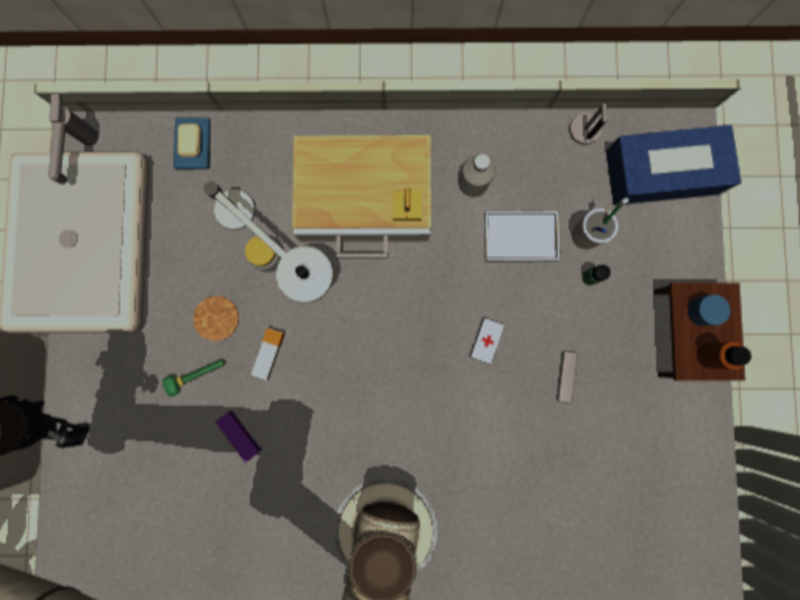

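View pics/scene0.png

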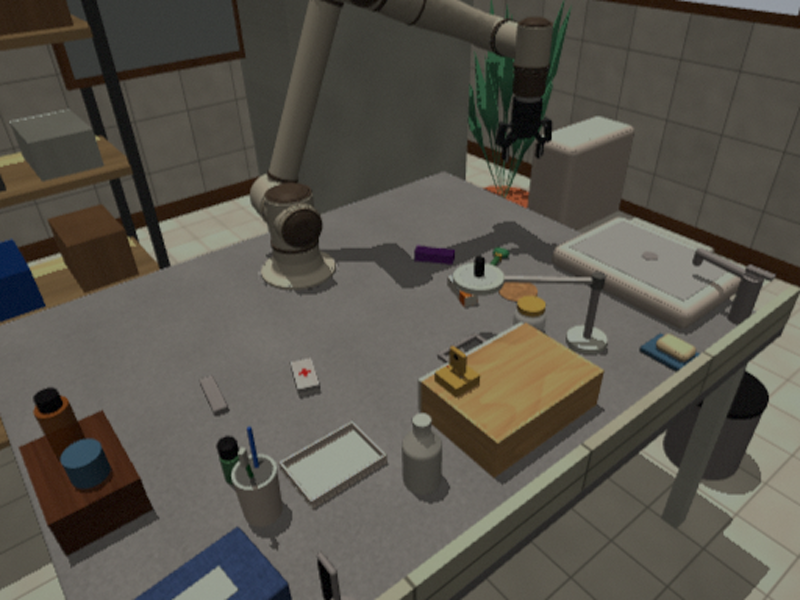

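```bash
cat > h.py <<'E'
import numpy as np, cv2
from plant import env
def load(n): return dict(np.load(n+".npz"))
def ray(c,u,v,h,T=None):
    T=c["T"] if T is None else T
    d=T[:3,:3]@np.linalg.solve(c["K"],[u,v,1.]); return T[:3,3]+d*(h-T[2,3])/d[2]
def cloud(c,T=None):
    T=c["T"] if T is None else T
    v,u=np.mgrid[:384,:512]; P=np.stack([u,v,np.ones_like(u)],-1)@np.linalg.inv(c["K"]).T*c["z_map"][...,None]
    return P@T[:3,:3].T+T[:3,3]
def rect(c,mask,h,T=None,box=None):
    """largest blob -> centre, sizes, long-axis angle on plane h"""
    m=mask.astype(np.uint8)
    if box: k=np.zeros_like(m);k[box[1]:box[3],box[0]:box[2]]=1;m&=k
    n,l,s,_=cv2.connectedComponentsWithStats(m); i=1+s[1:,4].argmax()
    ct=max(cv2.findContours((l==i).astype(np.uint8),0,2)[0],key=cv2.contourArea)[:,0]
    W=np.array([ray(c,u,v,h,T)[:2] for u,v in ct],np.float32)
    (x,y),(a,b),_=r=cv2.minAreaRect(W*1000); bx=cv2.boxPoints(r); e=[bx[1]-bx[0],bx[2]-bx[1]]; e=max(e,key=np.linalg.norm)
    return np.round([x/1000,y/1000],4),sorted([round(a),round(b)]),round(float(np.arctan2(e[1],e[0])%np.pi),3)
def toolT(o=None):
    from scipy.spatial.transform import Rotation as R
    o=o or env.observe(); T=np.eye(4); T[:3,:3]=R.from_euler("xyz",o["orientation"]).as_matrix(); T[:3,3]=o["tool_pos"]; return T
E
python3 - <<'E'
from h import *
c=load("top0");im=c["image"];hsv=cv2.cvtColor(im,cv2.COLOR_RGB2HSV);P=cloud(c);Z=P[...,2]
print(toolT().round(3))
H,S,V=[hsv[...,i].astype(int) for i in range(3)]
bx=lambda a,b,d,e:[int(x/1.5625) for x in(a,b,d,e)]
print("pad",rect(c,(H<15)&(S>110),.003,box=bx(180,285,250,350)))
print("oint",rect(c,Z>.015,.03,box=bx(240,318,290,390)),"orange",rect(c,(H<18)&(S>140),.03,box=bx(240,318,290,390)))
print("tin",rect(c,Z>.012,.024,box=bx(460,310,515,370)))
print("tray",rect(c,Z>.012,.022,box=bx(475,200,568,270)))
print("ring",rect(c,(Z>.165)&(Z<.18),.173,box=bx(272,240,340,305)), "knob",rect(c,Z>.185,.215,box=bx(272,240,340,305)))
print("cab",rect(c,Z>.075,.09,box=bx(285,125,440,236)))
print("cover",rect(c,(Z>.1)&(Z<.125),.112,box=bx(380,170,430,225)),"key",rect(c,Z>.13,.167,box=bx(380,170,430,225)))
print("handle",rect(c,(Z>.05)&(Z<.085),.075,box=bx(325,243,400,262)))
print("foot",rect(c,(Z<.03)&(V>120)&(S<40),.01,box=bx(205,180,260,235)))
for u,v in((302,272),(407,202),(407,190),(213,190),(487,341),(267,352),(362,253),(522,236),(240,437)):
    i,j=int(u/1.5625),int(v/1.5625); print(u,v,P[j,i].round(3))
E
```

```text
[[-0.001  0.908 -0.419  0.261]
 [-0.002 -0.419 -0.908  0.567]
 [-1.     0.     0.002  0.404]
 [ 0.     0.     0.     1.   ]]
pad (array([0.4691, 0.3677]), [62, 97], 1.252)
oint (array([0.3744, 0.2521]), [39, 107], 2.835) orange (array([0.41  , 0.2397]), [27, 39], 1.252)
tin (array([ 0.4024, -0.221 ]), [47, 90], 2.786)
tray (array([ 0.6311, -0.3007]), [108, 161], 1.567)
ring (array([0.5344, 0.1565]), [116, 120], 0.01) knob (array([0.5261, 0.1492]), [21, 25], 0.789)
cab (array([0.7272, 0.0473]), [216, 289], 1.565)
cover (array([ 0.6785, -0.0473]), [58, 62], 3.137) key (array([ 0.6751, -0.0482]), [9, 44], 3.139)
handle (array([0.5911, 0.0463]), [30, 109], 1.568)
foot (array([0.6824, 0.3586]), [52, 100], 1.245)
302 272 [0.523 0.149 0.213]
407 202 [ 0.669 -0.047  0.167]
407 190 [ 0.693 -0.047  0.169]
213 190 [0.692 0.332 0.179]
487 341 [ 0.4   -0.219  0.021]
267 352 [0.377 0.255 0.027]
362 253 [0.586 0.048 0.078]
522 236 [ 0.632 -0.305  0.006]
240 437 [0.199 0.307 0.031]
```

```bash
cat >> h.py <<'E'
def to(x,y,z,psi=None):
    """remaining tool-frame shift in cm (x,y,z) and turn to bring TCP to x,y,z, tool-y yaw psi"""
    T=toolT(); d=T[:3,:3].T@(np.array([x,y,z])-T[:3,3])*100; p=np.arctan2(T[1,1],T[0,1])
    print("cur",T[:3,3].round(4),"psi",round(p,3),"shift",d.round(2),"turn",None if psi is None else round(p-psi,3))
E
python3 -m crank '[[0,3.46,2.24,0,0],[0,3.46,2.24,0,0],[0,3.46,2.24,0,0],[0,3.46,2.24,0,0],[0,3.46,2.24,0,0],[0,3.46,2.24,0,0],[0,3.46,2.24,0,0],[0,3.46,2.24,0,0],[0,3.46,2.24,0,0],[0,3.46,2.24,0,0],[0,3.46,2.24,0,0],[0,3.46,2.24,0,0]]'
python3 - <<'E'
from h import *
to(.525,.1495,.353)
T=toolT();c=env.read_camera("wrist");T=T@c["hand_eye"];np.savez("w1.npz",Tw=T,**c);cv2.imwrite("pics/w1.png",c["image"][:,:,::-1]); print(c["hand_eye"].round(3).tolist())
P=cloud(c,T);Z=P[...,2]
for z in(.2,):
    m=(Z>z)&(Z<.225); print("knob",rect(c,m,.215,T))
print("ring",rect(c,(Z>.165)&(Z<.18),.173,T))
c=load("top0");hsv=cv2.cvtColor(c["image"],cv2.COLOR_RGB2HSV);print(hsv[203,138],hsv[203,125],hsv[190,138],hsv[203,120])
m=(hsv[...,0]<18)&(hsv[...,1]>80)
print("pad",rect(c,m,.003,box=[115,180,160,222]))
E
```

```text
time_s: 1.3
tool_pos: [0.5266, 0.1481, 0.4044]
orientation: [-0.946, 1.57, -2.948]
force: [0.7, -0.3, 0.2]
finger_gap: 0.0853
cur [0.5266 0.1481 0.4044] psi -0.432 shift [ 5.14 -0.2  -0.06] turn None
[[0.001, -0.281, 0.96, 0.031], [0.0, -0.96, -0.281, 0.071], [1.0, 0.001, -0.001, 0.001], [0.0, 0.0, 0.0, 1.0]]
knob (array([0.5291, 0.152 ]), [21, 26], 2.71)
ring (array([0.5465, 0.1948]), [108, 200], 1.139)
[ 16 144 165] [ 14 153 155] [ 14 149 152] [ 19  23 122]
pad (array([0.4532, 0.373 ]), [97, 98], 1.57)
```

View pics/w1.png

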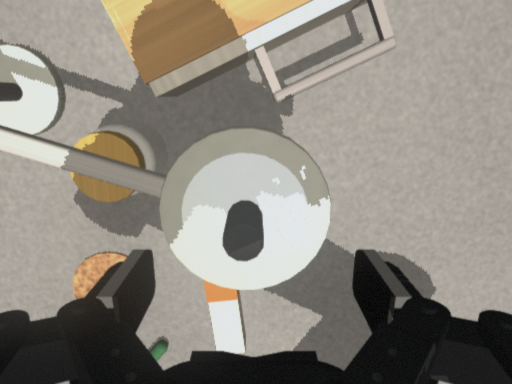

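```bash
python3 -m crank '[[2.5,0,0,0,0],[2.6,0,0,0,0],[0,0,0,0,0],[0,0,0,0,0.6],[0,0,0,0,1],[0,0,0,0,1],[0,0,0,0,1],[0,0,0,0,1]]' 40
python3 - <<'E'
from h import *
c=load("w1");print("ringc",ray(c,245,208,.173,c["Tw"]))
T=toolT();k=T[:2,3];print(k)
# post and pad -> arc waypoints in tool axes
post=np.array([.692,.333]);pad=np.array([.4532,.373])
a0=np.arctan2(*(k-post)[::-1])%(2*np.pi);a1=np.arctan2(*(pad-post)[::-1]);r=np.linalg.norm(k-post);print(r,np.linalg.norm(pad-post),a0,a1)
Q=post+r*np.c_[np.cos(np.linspace(a0,a1,11)),np.sin(np.linspace(a0,a1,11))]
print(Q[-1]);print((np.diff(Q,axis=0)@T[:2,1:3]*100).round(2).tolist())
E
```

```text
time_s: 2.15
tool_pos: [0.5277, 0.1515, 0.3554]
orientation: [2.58, 1.56, 0.578]
force: [5.6, 6.5, -0.7]
finger_gap: 0.0208
ringc [0.53067666 0.15118815 0.173     ]
[0.52771685 0.15153672]
0.24478127828193602 0.24212690887218624 3.97663994201793 2.975629201776431
[0.4505821  0.37343851]
[[-2.3, -0.85], [-2.2, -1.08], [-2.08, -1.29], [-1.94, -1.49], [-1.78, -1.68], [-1.61, -1.85], [-1.41, -2.0], [-1.21, -2.13], [-0.99, -2.24], [-0.76, -2.33]]
```

```bash
python3 -m crank '[[0,-1.15,-0.43,0,1],[0,-1.15,-0.43,0,1],[0,-1.1,-0.54,0,1],[0,-1.1,-0.54,0,1],[0,-2.08,-1.29,0,1],[0,-1.94,-1.49,0,1],[0,0,0,0,1]]' 40
python3 -m crank '[[0,-1.78,-1.68,0,1],[0,-1.61,-1.85,0,1],[0,-1.41,-2.0,0,1],[0,-1.21,-2.13,0,1],[0,0,0,0,1]]'
python3 - <<'E'
from h import *
to(.4532,.373,.355)
c=env.read_camera("top");np.savez("top1.npz",**c)
print("knob",rect(c,cloud(c)[...,2]>.185,.215,box=[115,160,175,215]))
cv2.imwrite("pics/top1.png",cv2.resize(c["image"][100:250,80:230,::-1],(600,600)))
E
```

```text
time_s: 2.85
tool_pos: [0.4678, 0.2299, 0.3553]
orientation: [2.672, 1.569, 0.672]
force: [-2.1, 0.8, 4.7]
finger_gap: 0.0207
time_s: 3.35
tool_pos: [0.4428, 0.3239, 0.3547]
orientation: [-0.826, 1.562, -2.827]
force: [-17.6, -1.4, 13.1]
finger_gap: 0.021
cur [0.4428 0.3239 0.3547] psi -0.431 shift [-0.05 -1.11 -4.9 ] turn None
knob (array([0.4581, 0.3258]), [96, 101], 1.57)
```

View pics/top1.png

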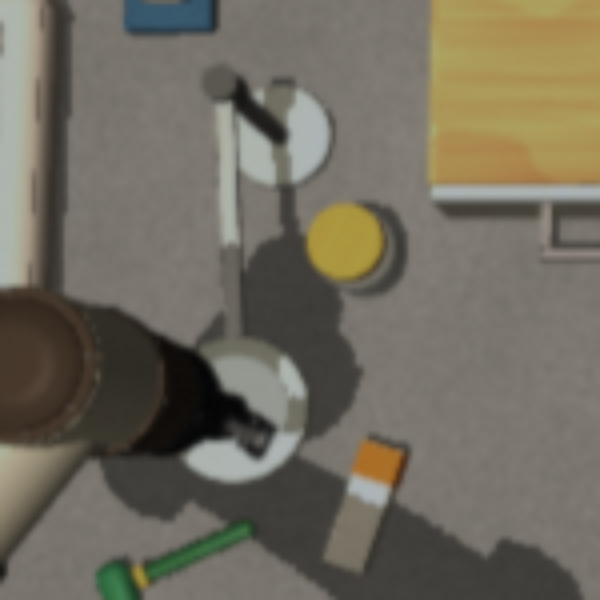

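```bash
python3 - <<'E'
from h import *
c=load("top1");print("foot",ray(c,151.3,133.8,.008),"posttop",ray(c,80+220/4,100+82/4,.18),"pad",load and rect(load("top0"),(lambda h:(h[...,0]<18)&(h[...,1]>80))(cv2.cvtColor(load("top0")["image"],cv2.COLOR_RGB2HSV)),.003,box=[110,180,165,225]))
print(ray(c,80+218/4,100+78/4,.1),ray(c,80+240/4,100+410/4,.173))
E
```

```text
foot [0.69518611 0.33169001 0.008     ] posttop [0.69330404 0.3345883  0.18      ] pad (array([0.4532, 0.373 ]), [97, 98], 1.57)
[0.71981146 0.36228606 0.1       ] [0.44323801 0.31425916 0.173     ]
```

```bash
python3 -m crank '[[0,-0.9,-1.4,0,1],[0,-0.6,-1.6,0,1],[0,-0.4,-1.6,0,1],[0,0,0,0,1],[0,0,0,0,1]]' 40
python3 - <<'E'
from h import *
to(.447,.374,.355)
E
```

```text
time_s: 3.9
tool_pos: [0.4456, 0.3735, 0.3547]
orientation: [-1.368, 1.566, 2.913]
force: [-14.7, 2.3, 8.5]
finger_gap: 0.0209
cur [0.4456 0.3735 0.3547] psi -0.431 shift [-0.03  0.1  -0.1 ] turn None
```

```bash
python3 -m crank '[[0,0,0,0,0],[0,0,0,0,0],[0,0,0,0,0],[-2.5,0,0,0,0],[-4,0,0,0,0]]' 40
python3 -m crank '[[0,3.21,2.38,0,0],[0,3.21,2.38,0,0],[0,3.21,2.38,0,0],[0,3.21,2.38,0,0],[0,3.21,2.38,0,0],[0,3.21,2.38,0,0],[0,3.21,2.38,0,0],[0,3.21,2.38,0,0],[0,3.21,2.38,0,0],[0,3.21,2.38,0,0],[0,3.21,2.38,0,0],[0,3.21,2.38,0,0]]'
python3 -m crank '[[0,0,0,-0.144,0],[0,0,0,-0.144,0],[0,0,0,-0.144,0],[0,0,0,0,0]]'
python3 - <<'E'
from h import *
to(.677,-.0475,.303,0)
print(env.observe()["q"].round(2))
T=toolT();c=env.read_camera("wrist");T=T@c["hand_eye"];np.savez("w2.npz",Tw=T,**c);cv2.imwrite("pics/w2.png",c["image"][:,:,::-1])
Z=cloud(c,T)[...,2]
print("key",rect(c,(Z>.163)&(Z<.175),.167,T),"cover",rect(c,(Z>.106)&(Z<.117),.112,T))
t=env.read_camera("top");np.savez("top2.npz",**t);Z=cloud(t)[...,2]
print("knob",rect(t,Z>.2,.215,box=[115,160,175,215]),"ring",rect(t,(Z>.16)&(Z<.182),.173,box=[115,185,175,225]))
E
```

```text
time_s: 4.4
tool_pos: [0.4481, 0.3721, 0.4163]
orientation: [-0.248, 1.563, -2.251]
force: [-0.0, 0.8, 0.5]
finger_gap: 0.0856
time_s: 5.6
tool_pos: [0.679, -0.0501, 0.4184]
orientation: [-0.418, 1.57, -2.422]
force: [-0.1, 0.5, -0.1]
finger_gap: 0.0854
time_s: 6.0
tool_pos: [0.6784, -0.0487, 0.4182]
orientation: [-1.174, 1.57, -2.746]
force: [-0.4, 0.5, 1.1]
finger_gap: 0.0857
cur [ 0.6784 -0.0487  0.4182] psi -0.001 shift [11.52 -0.14 -0.12] turn -0.001
[ 0.17  0.47  0.18  0.   -1.28  1.4 ]
key (array([ 0.6805, -0.0465]), [9, 39], 3.141) cover (array([ 0.6798, -0.0466]), [60, 61], 3.141)
knob (array([0.4491, 0.3657]), [17, 21], 0.034) ring (array([0.446, 0.352]), [76, 103], 0.035)
```

View pics/w2.png

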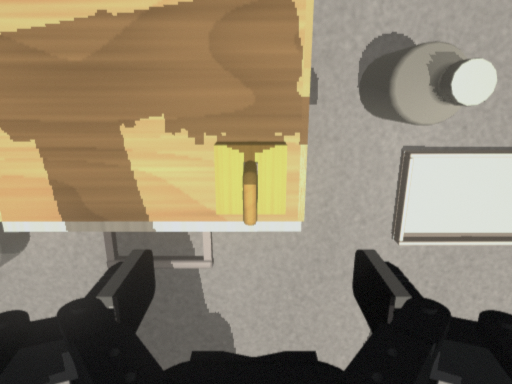

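```bash
python3 -m crank '[[3,0.16,-0.2,0,0],[3,0,0,0,0],[3,0,0,0,0.3],[2.5,0,0,0,0.5],[0,0,0,0,0.8],[0,0,0,0,1],[0,0,0,0,1],[0,0,0,0,1],[0,0,0,0,1]]' 60
python3 -m crank '[[0,0,0,0.1,1],[0,0,0,0.15,1],[0,0,0,0.15,1],[0,0,0,0.15,1],[0,0,0,0.15,1],[0,0,0,0.15,1],[0,0,0,0.15,1],[0,0,0,0.15,1],[0,0,0,0.15,1],[0,0,0,0.1,1],[0,0,0,0,1],[0,0,0,0,1]]'
python3 -c "
from h import *
to(.680,-.0467,.303,-1.5);print(env.observe()['wrist_torque'])"
```

```text
time_s: 7.0
tool_pos: [0.6804, -0.046, 0.306]
orientation: [1.539, 1.567, -0.032]
force: [0.7, 0.5, 4.4]
finger_gap: 0.0093
time_s: 8.2
tool_pos: [0.6801, -0.0465, 0.306]
orientation: [2.524, 1.568, -0.445]
force: [-1.2, -2.7, 6.1]
finger_gap: 0.009
cur [ 0.6801 -0.0465  0.306 ] psi -1.398 shift [0.3  0.02 0.01] turn 0.102
[-0.79362607  0.38422518 -0.04219697]
```

```bash
python3 -m crank '[[0,0,0,0.05,1],[0,0,0,0.05,1],[0,0,0,0,1],[0,0,0,0,1]]'
python3 -c "
from h import *
to(.680,-.0467,.303,-1.5);print(env.observe()['wrist_torque'])"
```

```text
time_s: 8.6
tool_pos: [0.6801, -0.0464, 0.306]
orientation: [2.496, 1.568, -0.571]
force: [-1.7, -2.6, 6.1]
finger_gap: 0.0094
cur [ 0.6801 -0.0464  0.306 ] psi -1.497 shift [0.3  0.03 0.01] turn 0.003
[-0.80632768  0.46474142  0.24740441]
```

```bash
python3 -m crank '[[0,0,0,0,0],[0,0,0,0,0],[0,0,0,0,0],[-4,0,0,0,0],[-4,0,0,0,0],[-3.5,0,0,0,0],[0,0,0,0.074,0],[0,0,0,0,0]]'
python3 - <<'E'
from h import *
to(.58,.047,.225,-np.pi/2)
T=toolT();c=env.read_camera("wrist");T=T@c["hand_eye"];np.savez("w3.npz",Tw=T,**c);cv2.imwrite("pics/w3.png",c["image"][:,:,::-1])
Z=cloud(c,T)[...,2]
print("key",rect(c,(Z>.163)&(Z<.175),.167,T))
t=env.read_camera("top");P=cloud(t);Z=P[...,2];k=(Z>.06)&(Z<.085)&(P[...,0]>.55)&(P[...,0]<.592)&(abs(P[...,1]-.047)<.08)
print("bar",rect(t,k,.075),"frontx",P[...,0][(Z>.085)&(Z<.095)&(abs(P[...,1]-.05)<.1)].min())
E
```

```text
time_s: 9.4
tool_pos: [0.6798, -0.0457, 0.4197]
orientation: [-2.684, 1.569, 0.455]
force: [-0.0, -0.1, -0.6]
finger_gap: 0.0854
cur [ 0.6798 -0.0457  0.4197] psi -1.573 shift [19.46 -9.22 10.04] turn -0.003
key (array([ 0.6795, -0.0473]), [10, 39], 1.674)
bar (array([0.5827, 0.0412]), [13, 99], 1.568) frontx 0.035739370392059544
```

View pics/w3.png

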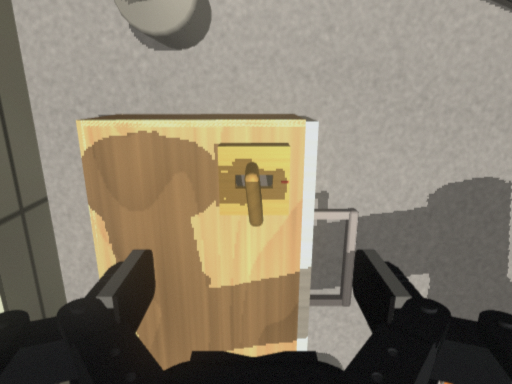

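```bash
python3 -m crank '[[0,-2.3,2.45,0,0],[0,-2.3,2.45,0,0.25],[0,-2.3,2.45,0,0.5],[0,-2.3,2.45,0,0.5],[3.5,0,0,0,0.5],[3.5,0,0,0,0.5],[0,0,0,0,0.5]]' 60
python3 - <<'E'
from h import *
to(.582,.046,.221,-np.pi/2)
T=toolT();c=env.read_camera("wrist");T=T@c["hand_eye"];np.savez("w4.npz",Tw=T,**c);cv2.imwrite("pics/w4.png",c["image"][:,:,::-1])
P=cloud(c,T);Z=P[...,2]
print("bar",rect(c,(abs(Z-.075)<.005)&(P[...,0]<.592)&(P[...,0]>.56),.075,T))
c=load("w3");print(ray(c,350,257,.075,c["Tw"]))
E
```

```text
time_s: 10.2
tool_pos: [0.5802, 0.0463, 0.3427]
orientation: [0.217, 1.557, -2.927]
force: [0.4, -0.2, -0.3]
finger_gap: 0.0428
cur [0.5802 0.0463 0.3427] psi -1.573 shift [12.16 -0.   -0.34] turn -0.002
bar (array([0.5835, 0.0479]), [16, 109], 1.574)
[0.58084902 0.04345692 0.075     ]
```

```bash
python3 -m crank '[[3,0,-0.15,0,0.5],[3,0,-0.1,0,0.5],[3,0,0,0,0.5],[3.1,0,0,0,0.5],[0,0,0,0,0.5]]' 60
python3 -m crank '[[0,0,0,0,1],[0,0,0,0,1],[0,0,0,0,1],[0,0,0,0,1]]' 60
```

```text
time_s: 10.75
tool_pos: [0.5841, 0.0459, 0.225]
orientation: [0.308, 1.564, -2.837]
force: [-0.5, 0.6, -0.3]
finger_gap: 0.0426
time_s: 11.15
tool_pos: [0.5824, 0.0462, 0.2296]
orientation: [0.122, 1.564, -3.023]
force: [-9.9, 1.0, 6.1]
finger_gap: 0.0086
```

```bash
python3 -m crank '[[0,0,1,0,1],[0,0,2,0,1],[0,0,2,0,1],[0,0,2,0,1],[0,0,2,0,1],[0,0,2,0,1],[0,0,2,0,1],[0,0,1.6,0,1],[0,0,0,0,1],[0,0,0,0,1]]'
```

```text
time_s: 12.15
tool_pos: [0.4385, 0.0463, 0.2295]
orientation: [2.578, 1.569, -0.565]
force: [-0.9, -7.1, 8.0]
finger_gap: 0.0087
```

```bash
python3 -m crank '[[0,0,0,0,0.5],[0,0,0,0,0.5],[0,0,0,0,0.5],[-4,0,0,0,0.5],[-4,0,0,0,0.5],[-4,0,0,0,0.2],[-4,0,0,0,0],[-4,0,0,0,0]]'
python3 - <<'E'
from h import *
t=env.read_camera("top");np.savez("top3.npz",**t);P=cloud(t);Z=P[...,2];to(.374,.252,.4)
bx=lambda a,b,d,e:[int(x/1.5625) for x in(a,b,d,e)]
cv2.imwrite("pics/top3.png",cv2.resize(t["image"][100:300,100:400,::-1],(800,533),interpolation=cv2.INTER_CUBIC))
print("oint",rect(t,(Z>.015)&(Z<.04),.03,box=bx(240,318,300,400)))
print("tin",rect(t,(Z>.012)&(Z<.04),.024,box=bx(450,300,525,380)))
E
```

```text
time_s: 12.95
tool_pos: [0.4386, 0.0469, 0.4297]
orientation: [-2.554, 1.569, 0.584]
force: [1.4, 1.7, 0.2]
finger_gap: 0.0833
cur [0.4402 0.0472 0.4369] psi -1.572 shift [  3.66 -20.46   6.7 ] turn None
oint (array([0.3275, 0.2492]), [2, 7], 2.69)
tin (array([ 0.4024, -0.221 ]), [47, 90], 2.786)
```

View pics/top3.png

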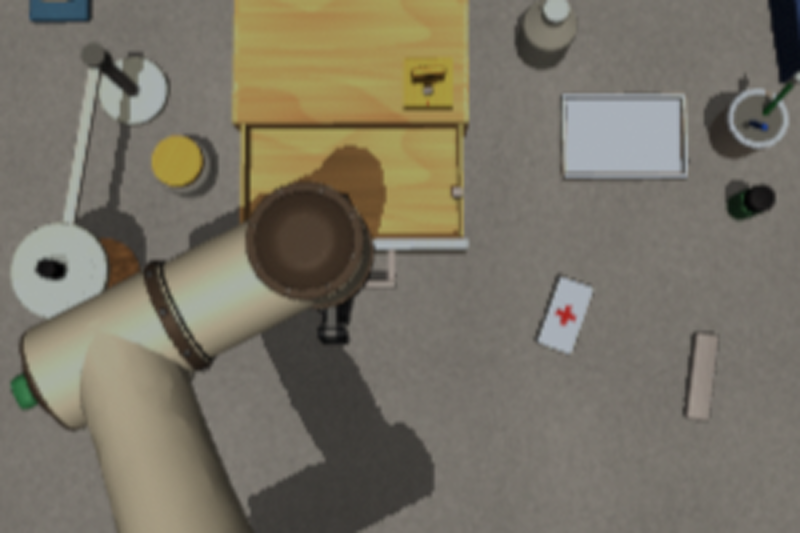

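```bash
python3 -m crank '[[0,3.83,0.54,0,0],[0,3.83,0.54,0,0],[0,3.83,0.54,0,0],[0,3.83,0.54,0,0],[0,3.83,0.54,0,0],[0,3.83,0.54,0,0],[0,3.83,0.54,0,0]]'
python3 -m crank '[[0,0,0,-0.15,0],[0,0,0,-0.15,0],[0,0,0,-0.15,0],[0,0,0,-0.15,0],[2,0,0,-0.15,0],[2,0,0,-0.15,0],[2,0,0,-0.15,0],[2,0,0,-0.15,0],[0,0,0,-0.02,0],[0,0,0,0,0]]'
python3 - <<'E'
from h import *
T=toolT();c=env.read_camera("wrist");T=T@c["hand_eye"];np.savez("w5.npz",Tw=T,**c)
P=cloud(c,T);Z=P[...,2]
r=rect(c,(Z>.016)&(Z<.035)&(abs(P[...,0]-.4)<.09)&(abs(P[...,1]+.22)<.09),.024,T);print("tin",r)
t=env.read_camera("top");np.savez("top4.npz",**t);P=cloud(t);Z=P[...,2]
print("tin top",rect(t,(Z>.012)&(Z<.04)&(abs(P[...,0]-.4)<.09)&(abs(P[...,1]+.22)<.09),.024))
print("oint",rect(t,(Z>.015)&(Z<.04)&(abs(P[...,0]-.374)<.09)&(abs(P[...,1]-.252)<.08),.03))
cv2.imwrite("pics/top4.png",cv2.resize(t["image"][100:300,100:400,::-1],(800,533),interpolation=cv2.INTER_CUBIC))
to(*r[0],.18,r[2]-np.pi)
E
```

```text
time_s: 13.7
tool_pos: [0.3999, -0.2226, 0.4277]
orientation: [3.129, 1.57, -0.015]
force: [1.1, -0.7, -0.3]
finger_gap: 0.085
time_s: 14.7
tool_pos: [0.4006, -0.2212, 0.348]
orientation: [0.41, 1.57, -1.516]
force: [1.1, 0.0, 1.1]
finger_gap: 0.0855
tin (array([ 0.4019, -0.2207]), [46, 90], 2.787)
tin top (array([ 0.3685, -0.2084]), [18, 45], 1.248)
oint (array([0.3744, 0.2521]), [39, 107], 2.835)
cur [ 0.4007 -0.2213  0.3488] psi -0.356 shift [16.88  0.06 -0.09] turn -0.001
```

View pics/top4.png

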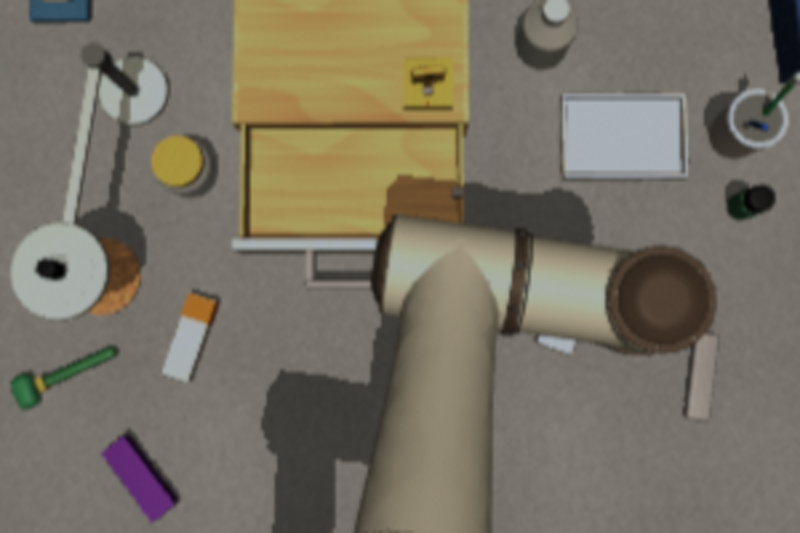

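```bash
python3 -m crank '[[4,0,0,0,0],[4,0,0,0,0],[4,0,0,0,0.1],[3,0.06,-0.1,0,0.2],[1.8,0,0,0,0.2],[0,0,0,0,0.5],[0,0,0,0,1],[0,0,0,0,1],[0,0,0,0,1]]' 60
python3 -m crank '[[-4,0,0,0,1],[-4,0,0,0,1],[-4,0,0,0,1],[-4,0,0,0,1],[-3,0,0,0,1],[0,0,0,0,1]]' 60
python3 - <<'E'
from h import *
t=load("top4");f=lambda u,v,h:ray(t,100+u/2.667,100+v/2.667,h).round(3)
print("left/right wall floor",f(250,180,.014),f(458,180,.014),"front top in",f(300,237,.075),"fronttop out",f(300,249,.09),"cab edge",f(350,122,.09))
P=cloud(t);print(P[100+int(180/2.667),100+int(300/2.667)],P[100+int(230/2.667),100+int(300/2.667)],P[100+int(244/2.667),100+int(280/2.667)])
to(.54,-.01,.2,-np.pi/2)
E
```

```text
time_s: 15.7
tool_pos: [0.4014, -0.2205, 0.181]
orientation: [1.779, 1.568, -0.146]
force: [-0.4, -0.5, -0.9]
finger_gap: 0.0444
time_s: 16.3
tool_pos: [0.4015, -0.2207, 0.3753]
orientation: [1.681, 1.558, -0.243]
force: [0.2, -0.3, -2.0]
finger_gap: 0.0442
left/right wall floor [0.575 0.18  0.014] [ 0.574 -0.089  0.014] front top in [0.494 0.108 0.075] fronttop out [0.478 0.106 0.09 ] cab edge [0.634 0.046 0.09 ]
[0.57643959 0.11732868 0.01235148] [0.5103973  0.11659886 0.01320872] [0.48604529 0.13395206 0.08648845]
cur [ 0.4015 -0.2207  0.3753] psi -0.353 shift [ 17.63   5.48 -24.53] turn 1.218
```

```bash
python3 -m crank '[[0,0,0,0.15,1],[0,0,0,0.15,1],[0,0,0,0.15,1],[0,0,0,0.15,1],[0,0,0,0.15,1],[0,0,0,0.15,1],[0,0,0,0.15,1],[0,0,0,0.15,1],[0,0,0,0.018,1],[0,0,0,0,1]]'
python3 -m crank '[[0,-3.27,-2.58,0,1],[0,-3.27,-2.58,0,1],[0,-3.27,-2.58,0,1],[0,-3.27,-2.58,0,1],[0,-3.27,-2.58,0,1],[0,-3.27,-2.58,0,1],[0,0,0,0,1]]'
python3 -c "
from h import *
to(.556,-.025,.197,-np.pi/2)"
```

```text
time_s: 17.3
tool_pos: [0.4006, -0.2203, 0.3694]
orientation: [-0.673, 1.57, 2.47]
force: [-0.2, 0.4, -1.5]
finger_gap: 0.0442
time_s: 18.0
tool_pos: [0.5586, -0.021, 0.3691]
orientation: [-2.959, 1.569, 0.188]
force: [-0.1, -0.0, -2.0]
finger_gap: 0.0444
cur [ 0.5586 -0.021   0.3691] psi -1.565 shift [17.21  0.4   0.29] turn 0.006
```

```bash
python3 -m crank '[[4,0.4,0.29,0,1],[4,0,0,0,1],[4,0,0,0,1],[3,0,0,0,1],[2.1,0,0,0,1],[0,0,0,0,1],[0,0,0,0,0.3],[0,0,0,0,0.3],[0,0,0,0,0.3]]'
python3 -m crank '[[-4,0,0,0,0.3],[-4,0,0,0,0.3],[-4,0,0,0,0.3],[-4,0,0,0,0.3],[-4,0,0,0,0.1],[0,0,0,0,0]]'
python3 - <<'E'
from h import *
to(.3744,.2521,.36,2.835-np.pi)
T=toolT();c=env.read_camera("wrist");T=T@c["hand_eye"];P=cloud(c,T);Z=P[...,2]
print(rect(c,(Z>.03)&(Z<.045)&(abs(P[...,0]-.555)<.05)&(abs(P[...,1]+.02)<.06),.038,T))
E
```

```text
time_s: 18.9
tool_pos: [0.5537, -0.0283, 0.2001]
orientation: [-2.972, 1.567, 0.169]
force: [1.5, 0.2, -0.1]
finger_gap: 0.0596
time_s: 19.5
tool_pos: [0.5536, -0.0285, 0.4064]
orientation: [-3.043, 1.556, 0.099]
force: [0.1, 0.2, 0.0]
finger_gap: 0.085
cur [ 0.5536 -0.0285  0.4064] psi -1.571 shift [  4.42 -28.06  17.98] turn -1.264
(array([ 0.5477, -0.0297]), [46, 90], 1.573)
```

```bash
python3 -m crank '[[0,-3.5,2.25,0,0],[0,-3.5,2.25,0,0],[0,-3.5,2.25,0,0],[0,-3.5,2.25,0,0],[0,-3.5,2.25,0,0],[0,-3.5,2.25,0,0],[0,-3.5,2.25,0,0],[0,-3.5,2.25,0,0]]'
python3 -m crank '[[0,0,0,-0.15,0],[0,0,0,-0.15,0],[0,0,0,-0.15,0],[0,0,0,-0.15,0],[1,0,0,-0.15,0],[1,0,0,-0.15,0],[1,0,0,-0.15,0],[1,0,0,-0.15,0],[0,0,0,-0.064,0],[0,0,0,0,0]]'
python3 - <<'E'
from h import *
T=toolT();c=env.read_camera("wrist");T=T@c["hand_eye"]
P=cloud(c,T);Z=P[...,2]
r=rect(c,(Z>.02)&(Z<.04)&(abs(P[...,0]-.374)<.09)&(abs(P[...,1]-.252)<.09),.03,T);print("oint",r)
cv2.imwrite("pics/w6.png",c["image"][:,:,::-1])
to(*r[0],.183,r[2]-np.pi)
E
```

```text
time_s: 20.35
tool_pos: [0.3717, 0.2524, 0.3981]
orientation: [0.642, 1.569, -2.5]
force: [0.2, 0.4, 1.2]
finger_gap: 0.0853
time_s: 21.35
tool_pos: [0.3729, 0.2513, 0.3577]
orientation: [-0.451, 1.568, -2.33]
force: [0.1, 0.2, 0.5]
finger_gap: 0.0851
oint (array([0.3509, 0.2195]), [37, 108], 2.812)
cur [0.3731 0.2514 0.3582] psi -0.309 shift [17.52 -1.13  3.69] turn 0.02
```

View pics/w6.png

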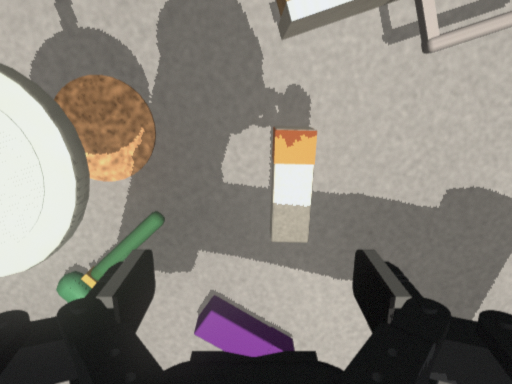

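```bash
python3 -m crank '[[0,-1.13,3.69,0.02,0],[4,0,0,0,0],[4,0,0,0,0],[4,0,0,0,0.1],[3,0,0,0,0.2],[2.4,0,0,0,0.3],[0,0,0,0,0.3]]' 60
python3 -c "
from h import *
to(.3509,.2195,.183)"
python3 -m crank '[[0,0,0,0,0.5],[0,0,0,0,1],[0,0,0,0,1],[0,0,0,0,1]]' 60
python3 -m crank '[[-4,0,0,0,1],[-4,0,0,0,1],[-4,0,0,0,1],[-4,0,0,0,1],[-3,0,0,0,1],[0,0,0,0,1]]' 60
```

```text
time_s: 22.1
tool_pos: [0.3507, 0.2191, 0.1824]
orientation: [-0.32, 1.563, -2.22]
force: [-0.5, 0.5, 0.4]
finger_gap: 0.0598
cur [0.3507 0.2191 0.1824] psi -0.33 shift [-0.06  0.   -0.04] turn None
time_s: 22.5
tool_pos: [0.3517, 0.2205, 0.1861]
orientation: [2.818, 1.567, 0.919]
force: [-1.7, 1.1, 7.3]
finger_gap: 0.0348
time_s: 23.1
tool_pos: [0.3518, 0.2204, 0.3796]
orientation: [2.761, 1.559, 0.863]
force: [0.5, 0.6, -1.3]
finger_gap: 0.035
```

```bash
python3 -m crank '[[0,0,0,0.15,1],[0,0,0,0.15,1],[0,0,0,0.15,1],[0,0,0,0.15,1],[0,0,0,0.15,1],[0,0,0,0.15,1],[0,0,0,0.15,1],[0,0,0,0.15,1],[0,0,0,0.04,1],[0,0,0,0,1]]'
python3 -m crank '[[0,1.83,-3.4,0,1],[0,1.83,-3.4,0,1],[0,1.83,-3.4,0,1],[0,1.83,-3.4,0,1],[0,1.83,-3.4,0,1],[0,1.83,-3.4,0,1],[0,0,0,0,1]]'
python3 -c "
from h import *
to(.553,.112,.203,-np.pi/2)"
```

```text
time_s: 24.1
tool_pos: [0.351, 0.2196, 0.374]
orientation: [0.585, 1.569, -2.554]
force: [0.1, -0.2, -1.0]
finger_gap: 0.035
time_s: 24.8
tool_pos: [0.5586, 0.1091, 0.3732]
orientation: [1.035, 1.57, -2.107]
force: [-0.2, -0.4, -1.5]
finger_gap: 0.0345
cur [0.5586 0.1091 0.3732] psi -1.571 shift [17.02 -0.31  0.55] turn -0.0
```

```bash
python3 -m crank '[[4,-0.3,0.45,0,1],[4,0,0,0,1],[4,0,0,0,1],[3,0,0,0,1],[1.9,0,0,0,1],[0,0,0,0,1],[0,0,0,0,0.35],[0,0,0,0,0.35],[0,0,0,0,0.35]]'
python3 -m crank '[[-4,0,0,0,0.35],[-4,0,0,0,0.35],[-4,0,0,0,0.35],[-4,0,0,0,0.35],[-4,0,0,0,0.35],[0,0,0,0,0.5]]'
python3 - <<'E'
from h import *
to(.436,.046,.22,-np.pi/2)
T=toolT();c=env.read_camera("wrist");T=T@c["hand_eye"];P=cloud(c,T);Z=P[...,2]
print(rect(c,(Z>.037)&(Z<.052)&(abs(P[...,0]-.555)<.05)&(abs(P[...,1]-.1)<.075),.044,T),rect(c,(Z>.03)&(Z<.045)&(abs(P[...,0]-.555)<.05)&(abs(P[...,1]+.02)<.06),.038,T))
print("bar",rect(c,(abs(Z-.075)<.006)&(P[...,0]<.455)&(P[...,0]>.41),.075,T))
cv2.imwrite("pics/w7.png",c["image"][:,:,::-1])
E
```

```text
time_s: 25.7
tool_pos: [0.5515, 0.1141, 0.2073]
orientation: [-2.688, 1.568, 0.457]
force: [0.6, -0.1, -0.3]
finger_gap: 0.0557
time_s: 26.3
tool_pos: [0.5519, 0.1139, 0.4139]
orientation: [-2.801, 1.555, 0.344]
force: [1.0, -0.2, 1.4]
finger_gap: 0.0437
cur [0.5519 0.1139 0.4139] psi -1.567 shift [19.18  6.84 11.9 ] turn 0.004
(array([0.5491, 0.1136]), [36, 106], 1.581) (array([ 0.5475, -0.0112]), [45, 55], 1.57)
bar (array([0.4428, 0.0488]), [26, 109], 1.571)
```

View pics/w7.png

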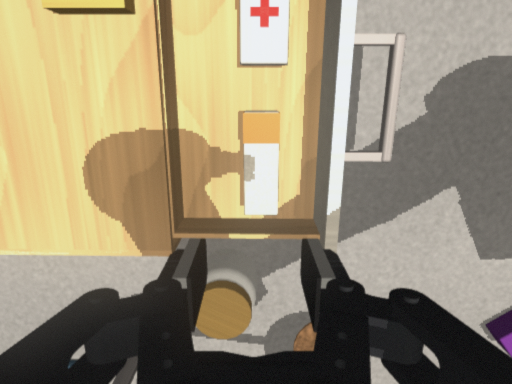

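```bash
python3 -m crank '[[0,1.7,2.85,0,0.5],[0,1.7,2.85,0,0.5],[0,1.7,2.85,0,0.5],[0,1.7,2.85,0,0.5],[3,0,0,0,0.5],[3,0,0,0,0.5],[3,0,0,0,0.5],[0,0,0,0,0.5]]' 60
python3 -c "
from h import *
to(.439,.0465,.228,-np.pi/2)"
```

```text
time_s: 27.15
tool_pos: [0.4355, 0.0446, 0.3122]
orientation: [0.343, 1.561, -2.797]
force: [-0.6, 0.4, -1.0]
finger_gap: 0.0427
cur [0.4355 0.0446 0.3122] psi -1.569 shift [ 8.41 -0.21 -0.43] turn 0.002
```

```bash
python3 -m crank '[[3,-0.2,-0.4,0,0.5],[3,0,0,0,0.5],[2.3,0,0,0,0.5],[0,0,0,0,0.5],[0,0,0,0,1],[0,0,0,0,1],[0,0,0,0,1],[0,0,0,0,1]]' 60
python3 -m crank '[[0,0,-1,0,1],[0,0,-2,0,1],[0,0,-2,0,1],[0,0,-2,0,1],[0,0,-2,0,1],[0,0,-2,0,1],[0,0,-2,0,1],[0,0,-1,0,1],[0,0,-0.5,0,1],[0,0,0,0,1],[0,0,0,0,1]]'
```

```text
time_s: 27.95
tool_pos: [0.4419, 0.0476, 0.2344]
orientation: [-2.842, 1.568, 0.303]
force: [-2.4, -0.7, 7.1]
finger_gap: 0.0084
time_s: 29.05
tool_pos: [0.5831, 0.0479, 0.2344]
orientation: [0.127, 1.561, -3.013]
force: [-15.3, 3.7, 16.4]
finger_gap: 0.0085
```

```bash
python3 -m crank '[[0,0,-0.4,0,1],[0,0,0,0,1],[0,0,0,0,1]]'
python3 -m crank '[[0,0,0.4,0,1],[0,0,0,0,0.5],[0,0,0,0,0.5],[0,0,0,0,0.5],[-4,0,0,0,0.5],[-4,0,0,0,0.5],[-4,0,0,0,0.5],[-4,0,0,0,0.5],[-4,0,0,0,0],[0,0,0,0,0]]'
python3 - <<'E'
from h import *
T=toolT();c=env.read_camera("wrist");T=T@c["hand_eye"];P=cloud(c,T);Z=P[...,2]
print("bar",rect(c,(abs(Z-.075)<.005)&(P[...,0]<.592)&(P[...,0]>.56),.075,T))
t=env.read_camera("top");P=cloud(t);Z=P[...,2]
cv2.imwrite("pics/w8.png",c["image"][:,:,::-1])
print("key",rect(t,(Z>.14)&(abs(P[...,0]-.68)<.04)&(abs(P[...,1]+.047)<.04)&(Z<.18),.167))
to(.68,-.0467,.306,-1.467)
E
```

```text
time_s: 29.35
tool_pos: [0.5846, 0.0481, 0.2343]
orientation: [0.121, 1.553, -3.019]
force: [-23.2, 6.9, 23.4]
finger_gap: 0.0083
time_s: 30.35
tool_pos: [0.5876, 0.0479, 0.4397]
orientation: [-2.966, 1.557, 0.179]
force: [0.0, -0.2, 0.1]
finger_gap: 0.0701
bar (array([0.5836, 0.0482]), [16, 108], 1.575)
key (array([ 0.6766, -0.0466]), [16, 37], 1.567)
cur [0.5865 0.0479 0.4336] psi -1.568 shift [12.77  9.5  -9.29] turn -0.101
```

View pics/w8.png

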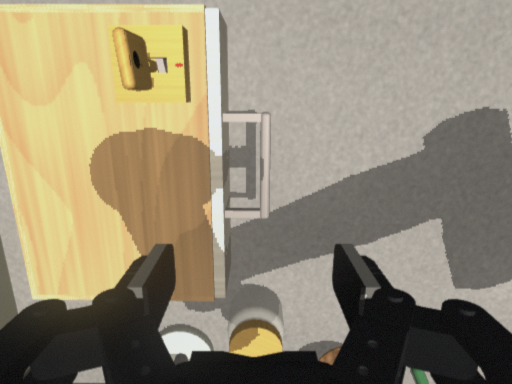

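```bash
python3 -m crank '[[0,2.4,-2.35,0,0],[0,2.4,-2.35,0,0],[0,2.4,-2.35,0,0],[0,2.3,-2.25,0,0],[0,0,0,-0.1,0],[3,0,0,0,0],[0,0,0,0,0]]' 60
python3 - <<'E'
from h import *
T=toolT();c=env.read_camera("wrist");T=T@c["hand_eye"];P=cloud(c,T);Z=P[...,2]
print("key",rect(c,(Z>.16)&(Z<.175),.167,T),"cover",rect(c,(Z>.106)&(Z<.117),.112,T))
to(.68,-.0467,.306,-1.467)
E
```

```text
time_s: 31.15
tool_pos: [0.679, -0.047, 0.3958]
orientation: [-0.131, 1.558, 3.112]
force: [-0.4, -0.2, -0.4]
finger_gap: 0.0855
key (array([ 0.6795, -0.0477]), [10, 40], 1.667) cover (array([ 0.6795, -0.0468]), [60, 61], 1.572)
cur [ 0.6795 -0.0469  0.3985] psi -1.469 shift [ 9.25 -0.01 -0.13] turn -0.002
```

```bash
python3 -m crank '[[3,0,-0.1,0,0],[3,0,0,0,0.3],[3.2,0,0,0,0.5],[0,0,0,0,0.8],[0,0,0,0,1],[0,0,0,0,1],[0,0,0,0,1],[0,0,0,0,1]]' 60
python3 -m crank '[[0,0,0,-0.1,1],[0,0,0,-0.15,1],[0,0,0,-0.15,1],[0,0,0,-0.15,1],[0,0,0,-0.15,1],[0,0,0,-0.15,1],[0,0,0,-0.15,1],[0,0,0,-0.15,1],[0,0,0,-0.15,1],[0,0,0,-0.15,1],[0,0,0,-0.09,1],[0,0,0,0,1]]'
python3 -c "
from h import *
to(.680,-.0467,.306,0);print(env.observe()['wrist_torque'])"
```

```text
time_s: 32.0
tool_pos: [0.6807, -0.0467, 0.3135]
orientation: [2.955, 1.568, -0.084]
force: [-3.5, -0.3, 6.1]
finger_gap: 0.0088
time_s: 33.2
tool_pos: [0.6809, -0.0459, 0.3135]
orientation: [1.807, 1.567, 0.31]
force: [-3.5, 3.5, 6.6]
finger_gap: 0.0093
cur [ 0.6809 -0.0459  0.3135] psi 0.074 shift [ 0.75 -0.1   0.07] turn 0.074
[ 1.00752292  0.94044209 -0.04958405]
```

```bash
python3 -m crank '[[0,0,0,-0.03,1],[0,0,0,0,1],[0,0,0,0.06,1],[0,0,0,0.04,1],[0,0,0,0,1]]' 60
python3 -c "
from h import *
to(.680,-.0467,.306,0);print(env.observe()['wrist_torque'])"
python3 -m crank '[[-0.5,0,0,0,1],[-0.5,0,0,0,1],[0,0,0,0,1],[0,0,0,0,1]]'
python3 -c "
from h import *
to(.680,-.0467,.306,0);print(env.observe()['wrist_torque'])"
```

```text
time_s: 33.7
tool_pos: [0.6811, -0.046, 0.3135]
orientation: [1.786, 1.566, 0.217]
force: [-2.1, 2.1, 5.1]
finger_gap: 0.009
cur [ 0.6811 -0.046   0.3135] psi 0.002 shift [ 0.75 -0.12  0.07] turn 0.002
[0.88848092 0.60790319 0.01140448]
time_s: 34.1
tool_pos: [0.6809, -0.0465, 0.3211]
orientation: [1.886, 1.569, 0.317]
force: [0.3, 1.8, -0.6]
finger_gap: 0.0089
cur [ 0.6809 -0.0465  0.3211] psi 0.002 shift [ 1.51 -0.09  0.02] turn 0.002
[ 0.72213371 -0.06572022 -0.02903768]
```

```bash
python3 -m crank '[[-1,0,0,0,1],[-1,0,0,0,1],[0,0,0,0,1]]' 60
python3 -m crank '[[-2,0,0,0,1],[-3,0,0,0,1],[-3,0,0,0,1],[0,0,0,0,1]]' 80
python3 - <<'E'
from h import *
to(.632,-.302,.2)
T=toolT();c=env.read_camera("wrist");np.savez("w9.npz",Tw=T@c["hand_eye"],**c);cv2.imwrite("pics/w9.png",c["image"][:,:,::-1])
E
```

```text
time_s: 34.4
tool_pos: [0.6812, -0.047, 0.3434]
orientation: [1.444, 1.566, -0.124]
force: [0.9, 0.0, -0.0]
finger_gap: 0.0088
time_s: 34.8
tool_pos: [0.6812, -0.0471, 0.4269]
orientation: [1.512, 1.56, -0.057]
force: [-0.3, 1.0, 0.5]
finger_gap: 0.0087
cur [ 0.6812 -0.0471  0.4269] psi 0.003 shift [22.65 -5.23 25.46] turn None
```

View pics/w9.png

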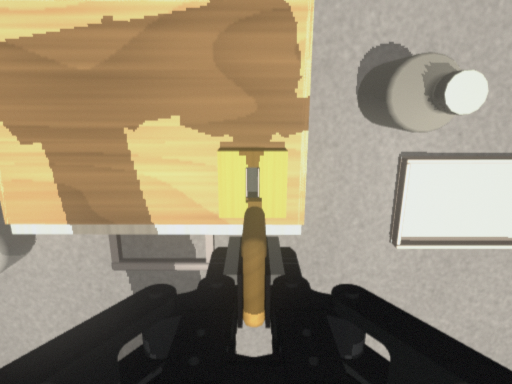

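```bash
python3 -m crank '[[0,-0.75,3.64,0,1],[0,-0.75,3.64,0,1],[0,-0.75,3.64,0,1],[0,-0.75,3.64,0,1],[0,-0.75,3.64,0,1],[0,-0.75,3.64,0,1],[0,-0.75,3.64,0,1],[0,0,0,0,1]]' 80
python3 -m crank '[[4,0,0,0,1],[4,0,0,0,1],[4,0,0,0,1],[4,0,0,0,1],[2,0,0,0,1],[0,0,0,0,1],[0,0,0,0,1]]'
python3 -c "
from h import *
to(.632,-.302,.232)"
```

```text
time_s: 35.65
tool_pos: [0.6272, -0.3057, 0.4187]
orientation: [-1.689, 1.567, 3.02]
force: [-0.8, 0.1, -1.1]
finger_gap: 0.0083
time_s: 36.35
tool_pos: [0.6291, -0.3013, 0.2406]
orientation: [-1.124, 1.57, -2.692]
force: [1.3, -0.4, 0.7]
finger_gap: 0.0089
cur [ 0.6291 -0.3013  0.2406] psi 0.003 shift [0.86 0.3  0.07] turn None
```

Lower the last bit, open, and look.

```bash
python3 -m crank '[[0.5,0,0,0,1],[0,0,0,0,1],[0,0,0,0,0],[0,0,0,0,0],[0,0,0,0,0],[0,0,0,0,0]]'
python3 - <<'E'
from h import *
T=toolT();c=env.read_camera("wrist");T=T@c["hand_eye"];cv2.imwrite("pics/w10.png",c["image"][:,:,::-1]);P=cloud(c,T)
t=env.read_camera("scene");P=cloud(t);h=cv2.cvtColor(t["image"],cv2.COLOR_RGB2HSV)
m=(h[...,0]>12)&(h[...,0]<32)&(h[...,1]>120)&(abs(P[...,0]-.632)<.06)&(abs(P[...,1]+.302)<.085)&(P[...,2]>.004)
print(m.sum(),P[m].min(0),P[m].max(0)); to(.63,-.3,.24)
E
```

```text
time_s: 36.95
tool_pos: [0.6288, -0.3016, 0.2361]
orientation: [1.288, 1.57, -0.28]
force: [1.4, 1.5, 0.5]
finger_gap: 0.066
176 [ 0.58307139 -0.34223377  0.00423817] [ 0.67326805 -0.26377775  0.31900146]
cur [ 0.6288 -0.3016  0.2359] psi 0.002 shift [-0.41  0.12 -0.16] turn None
```

View pics/w10.png

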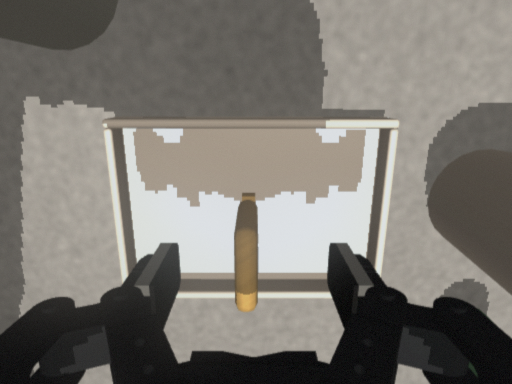

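```bash
python3 -m crank '[[0,0,-1.5,0,0],[0,0,-1,0,0],[0,0,-0.5,0,0],[0,0,-0.5,0,0],[0,0,-0.5,0,0],[0,0,-0.5,0,0],[0,0,-0.5,0,0],[0,0,0,0,0],[0,0,0,0,0]]'
python3 - <<'E'
from h import *
T=toolT();c=env.read_camera("wrist");cv2.imwrite("pics/w11.png",c["image"][:,:,::-1])
E
```

```text
time_s: 37.95
tool_pos: [0.6287, -0.2515, 0.2357]
orientation: [0.579, 1.571, -0.989]
force: [-0.2, 0.8, 0.3]
finger_gap: 0.0854
```

View pics/w11.png

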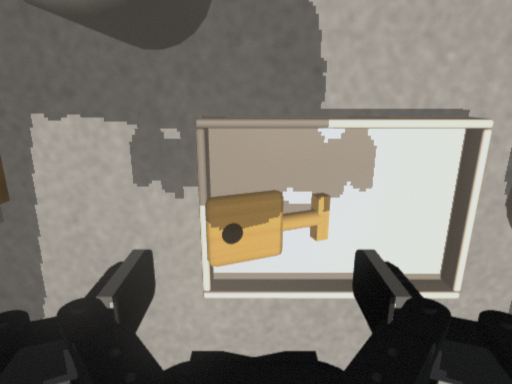

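```bash
python3 -m crank '[[-3,0,0,0,0],[-4,0,0,0,0],[-4,0,0,0,0],[-4,0,0,0,0],[-4,0,0,0,0],[0,0,-4,0,0],[0,0,-4,0,0],[0,0,-4,0,0],[0,0,-4,0,0],[0,0,0,0,0],[0,0,0,0,0]]'
python3 - <<'E'
from h import *
t=env.read_camera("top");P=cloud(t);Z=P[...,2];h=cv2.cvtColor(t["image"],cv2.COLOR_RGB2HSV)
X,Y=P[...,0],P[...,1]
m=(h[...,0]>10)&(h[...,0]<32)&(h[...,1]>110)&(abs(X-.632)<.06)&(abs(Y+.302)<.085)
print("key",rect(t,m,.01),P[m].max(0),"median",np.median(P[m],0))
print("bar",rect(t,(abs(Z-.075)<.008)&(X>.55)&(X<.592)&(abs(Y-.047)<.07),.075))
print("knob",rect(t,(Z>.2)&(Z<.23)&(abs(X-.45)<.05)&(abs(Y-.37)<.05),.215))
cv2.imwrite("pics/top5.png",cv2.resize(t["image"][:,:,::-1],(800,600)))
E
```

```text
time_s: 39.1
tool_pos: [0.6283, -0.0909, 0.4259]
orientation: [1.109, 1.571, -0.458]
force: [0.2, 0.6, -0.4]
finger_gap: 0.0852
key (array([ 0.6283, -0.261 ]), [35, 66], 1.554) [ 0.6431676  -0.22477935  0.03603085] median [ 0.62652882 -0.24938482  0.02601315]
bar (array([0.5812, 0.0181]), [13, 52], 1.64)
knob (array([0.4491, 0.3671]), [20, 21], 0.034)
```

View pics/top5.png

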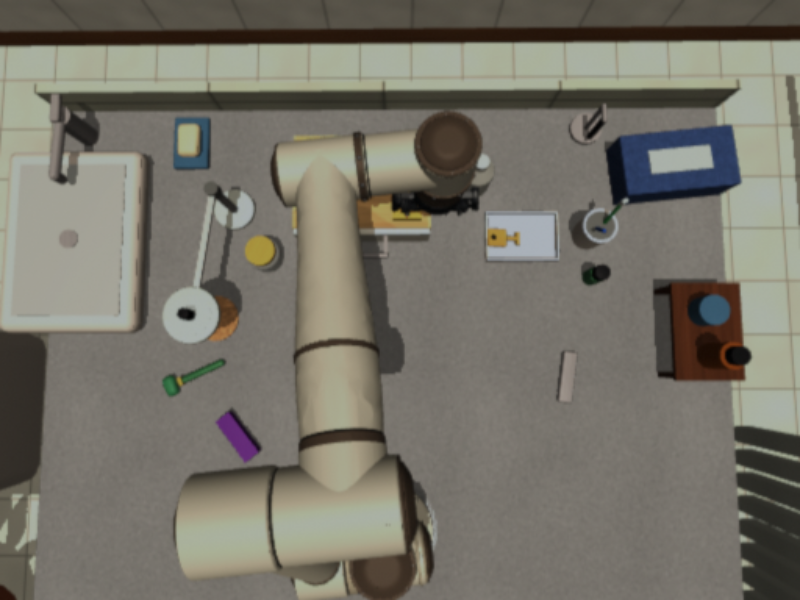

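```bash
python3 -c "
from plant import env
print(env.close_job())"
```

```text
the job is handed in; nothing more can be done
None
```

The job is done and handed in at about 39 s on the robot's clock. No verdict came back, so the results below are my own measurements.

**What was done:** I parked the lens over the cork pad, unlocked and opened the drawer, and put in the two medicines on the counter: the metal tin and the orange-ended ointment carton. No organiser or green-banded carton was in view. Then I shut the drawer, locked it, drew the key out and set it in the tray. The key stayed standing on its bit, so I tipped it over with a finger. The ointment carton was knocked about 4 cm aside during the run; I found it again from the wrist camera before grasping it.

**Last checks:**
- **Lens:** the knob is about 7 mm from the pad centre.
- **Medicines:** both lay flat inside the drawer before it was shut. I could not see them afterwards.
- **Drawer:** after pushing it shut, the handle bar measured x = 0.5836, against 0.5835 before opening. In the final picture the arm hid part of the bar, so that last reading (0.581) is only rough.
- **Lock:** the slot looked straight after the key came out, and the key lifted free with almost no force.
- **Key:** it is lying in the tray, with its centre about 40 mm to the left (+y) of the tray's centre. Its head is close to or resting on the left wall. The highest key point seen was 36 mm above the counter.
- **Toiletries:** the ones in view look unmoved. The soap bottle was partly hidden by the gripper.
- **Robot:** it is clear of everything.

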